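# Find the seized clamp on the rotary fixture and index it for repair

## Robot

A 6-joint arm with a two-finger parallel gripper is mounted at the origin on the work surface. World frame = base frame: x ahead of the robot, y to its left, z up, the work surface at z = 0. Lengths are in m, angles in rad, forces in N, time in s.
With the tool pointing down it reaches from about 0.25 to 0.775 m from the base axis. Payload 4 kg.
Tool frame: the origin (TCP) lies between the finger pads; the fingertips stand 14 mm ahead of it and the grasp point (between the pads) lies 5 mm behind it (tip_reach is the distance from the TCP to the fingertips, in m); z points along the fingers, y is the line along which they close (so a half turn about z gives the same grasp; the last joint's range is limited). The gripper opens to 94 mm and grips with 3 to 60 N. Pads are 16 mm wide; open, the fingers measure 119 mm over their backs; the gripper's body (75 mm by 177 mm) begins 78 mm behind the grasp point.
Start: joints at [1.004, 0.087, 1.371, -0, 1.684, -0.103], TCP at [0.246, 0.492, 0.22] pointing down, gripper open.
Joint ranges: [-3.1, 3.1], [-0.76, 2.03], [0.27, 2.55], [-1.08, 4.22], [0.17, 2.65], [-2.57, 2.57]. Speed limits (rad/s): [2.79, 2.79, 3.14, 3.14, 3.14, 3.14].

## Interface

Orientations are given as [roll, pitch, yaw] about the fixed x, y, z axes, in that order (R = Rz(yaw) Ry(pitch) Rx(roll)).
In Python, from bench import * gives the robot as it stands. The module is installed in compiled form; this text tells all that it offers.
- The arm moves only by the tool servo_tool, never from a script. Its argument "targets" is a list of rows, each a list of 4 numbers: the shift along the tool's x, y, z in cm, then the turn about the tool's z in degrees. A call has 1 to 8 rows; each row is the pose to reach, as a shift and turn from the pose commanded when the call began, along the tool's axes at that moment; what a row does not reach only later rows make up. A row lasts 1/8 s, in which the tool goes at most 62.5 mm and 10.7 degrees, less where a joint would pass 70% of its speed; a pose out of reach is approached as far as the arm can. A call with a gripper value outside its range is refused whole. "claw" is the closure in counts, from 0 (fully open) to 255 (shut), set as the call begins (left out, the last holds). The fingers move at their own pace and stop on an object; the grip force is fixed at half the most. Time passes only in rows, so rows that repeat a pose let the fingers close. It gives the time, the measured TCP pose, the force, the opening and the grip force at its end, in the units of the state.
- get_obs(): the state, without advancing time (a new reading comes with each control period).
- snapshot(name): name is "scene" or "top" or "wrist"; returns the picture (420x560x3 uint8, blue, green, red); there is no depth.
- camera_model(name): a dict with "camera_matrix" (3x3 intrinsics, pixels), "camera_from_world" (4x4, takes a point from world to camera coordinates). Camera axes: x right, y up, looking along -z (the intrinsics and any distortion apply to the point x, -y, -z); pixel columns grow to the right and rows downward; lengths in m; the calibration is good to about 2 mm. A picture is of the moment at which its call begins: read the wrist's pose just before it. camera_model takes no time and is no camera call; for the wrist camera it gives the pose at the moment of the call.
- close_job(): hands the job in; it is judged then, once.
The state is a dict: "time": time; "joint_positions": joint angles; "qvel": joint speeds; "joint_torque": joint torques, N m; "tool_pos": TCP position; "ee_rot": TCP orientation; "wrist_force": force on the tool from outside, world axes, zero at the start; "wrist_torque": the same for the moment, N m; "width": finger opening in m; "finger_force": force on a finger pad.
Only numpy, scipy, OpenCV 4.12 (cv2) and the standard library are available. Lean on these libraries where they do the work, as an engineer would, in place of code of your own. Each camera call takes 0.05 s, during which the arm holds its last target. There are 200 camera calls.

## Task

One of the three toggle clamps on the rotary fixture has seized. Push each clamp's upright handle outward: leave the two free clamps swung well open, and do not force the one that will not budge. Then push the turntable round until the seized clamp's mark stands at the fixed pointer, ready for the fitter, and finally throw the brake lever fully over; leave everything else on the bench alone.

Things in the scene. Friction and masses are not known exactly. Their poses are not given: they have to be found in the camera images.
- axis (a point): Centre of the turntable, on its vertical axis, at the height of the disc's top face (40 mm above the bench). Fixed. The turntable is an aluminium disc, 240 mm across and 12 mm thick, on a 270 x 430 x 12 mm base plate that lies on the bench. It turns freely without end in both directions: about 1 N at a post moves it, and it coasts a few mm after a quick push.
- index (a point): Index point: the place on the disc's top, 115 mm from the axis, 4 mm inward of the tip of the fixed brass pointer (a small wedge on a 30 mm wide brass foot beside the rim, its top 47 mm above the bench). Fixed to the base plate. The brake lever stands on the opposite side of the axis.
- mark_a (a point): Short black scribed line on the disc's top near the rim, 115 mm from the axis, straight outward of clamp a; turns with the disc. The three clamps stand 120 degrees apart in the order a, b, c counter-clockwise seen from above; which one is seized must be felt.
- clamp_a (a joint): Hinge angle of clamp a in rad: 0 shut (handle upright, arm level and pointing to the axis), growing to at most 1.0 as the handle is pushed outward, away from the axis, which lifts the arm. Level hinge pin 85 mm from the axis and 66 mm above the bench. A free clamp swings with 2 to 3 N at the grip and stays where it is left; the seized one gives only a few hundredths of a rad under 10 N and springs back.
- handle_a (a point): Centre of the black round grip (18 mm thick, 55 mm long) of the handle of clamp a, 50 mm from its hinge pin; the grip spans 23 to 78 mm from the pin, so its upright top is 144 mm above the bench. The arm, 14 mm wide and 55 mm long, points from the pin to the axis.
- post_a (a point): Top centre of a plain round steel post, 12 mm thick, standing 70 mm above the disc (top 110 mm above the bench), 100 mm from the axis, half-way between two clamps: 60 degrees counter-clockwise from mark a. For pushing the disc round.
- mark_b (a point): Short black scribed line on the disc's top near the rim, 115 mm from the axis, straight outward of clamp b; turns with the disc. The three clamps stand 120 degrees apart in the order a, b, c counter-clockwise seen from above; which one is seized must be felt.
- clamp_b (a joint): Hinge angle of clamp b in rad: 0 shut (handle upright, arm level and pointing to the axis), growing to at most 1.0 as the handle is pushed outward, away from the axis, which lifts the arm. Level hinge pin 85 mm from the axis and 66 mm above the bench. A free clamp swings with 2 to 3 N at the grip and stays where it is left; the seized one gives only a few hundredths of a rad under 10 N and springs back.
- handle_b (a point): Centre of the black round grip (18 mm thick, 55 mm long) of the handle of clamp b, 50 mm from its hinge pin; the grip spans 23 to 78 mm from the pin, so its upright top is 144 mm above the bench. The arm, 14 mm wide and 55 mm long, points from the pin to the axis.
- post_b (a point): Top centre of a plain round steel post, 12 mm thick, standing 70 mm above the disc (top 110 mm above the bench), 100 mm from the axis, half-way between two clamps: 60 degrees counter-clockwise from mark b. For pushing the disc round.
- mark_c (a point): Short black scribed line on the disc's top near the rim, 115 mm from the axis, straight outward of clamp c; turns with the disc. The three clamps stand 120 degrees apart in the order a, b, c counter-clockwise seen from above; which one is seized must be felt.
- clamp_c (a joint): Hinge angle of clamp c in rad: 0 shut (handle upright, arm level and pointing to the axis), growing to at most 1.0 as the handle is pushed outward, away from the axis, which lifts the arm. Level hinge pin 85 mm from the axis and 66 mm above the bench. A free clamp swings with 2 to 3 N at the grip and stays where it is left; the seized one gives only a few hundredths of a rad under 10 N and springs back.
- handle_c (a point): Centre of the black round grip (18 mm thick, 55 mm long) of the handle of clamp c, 50 mm from its hinge pin; the grip spans 23 to 78 mm from the pin, so its upright top is 144 mm above the bench. The arm, 14 mm wide and 55 mm long, points from the pin to the axis.
- post_c (a point): Top centre of a plain round steel post, 12 mm thick, standing 70 mm above the disc (top 110 mm above the bench), 100 mm from the axis, half-way between two clamps: 60 degrees counter-clockwise from mark c. For pushing the disc round.
- brake (a joint): Angle of the brake lever in rad: near 0 to 0.2 at the start, 1.0 fully over. It stays where it is left.
- brake_tip (a point): Tip of the black brake lever, a stick on a low grey block on the base plate, 215 mm from the axis, opposite the pointer; its pivot lies low down, 80 mm from the tip. Looking from the pointer across the axis to the lever, it leans left at the start and is pushed over to the right, square to that line (with the pointer on the robot's right: away from the robot). The tip travels about 77 mm.
- nut: Bystander: large steel hex nut, 36 mm across, 16 mm high, lying on the base plate beside the lever; to be left alone. Origin at its underside.
- wrench: Bystander: steel wrench lying on the bench; to be left alone. Origin at its underside.
- screwdriver: Bystander: screwdriver lying on the bench; to be left alone. Origin at its underside.
- profile: Bystander: off-cut of aluminium profile, 130 x 40 x 40 mm, lying on the bench; to be left alone. Origin at its underside.
- battery: Bystander: black tool battery, 110 x 75 x 62 mm; to be left alone. Origin at its underside.
- red_bin: Bystander: small open red bin, 150 x 100 x 75 mm; to be left alone. Origin at its underside.
- oil: Bystander: upright jar, 50 mm across, 80 mm high; to be left alone. Origin at its underside.
- stage: The turning disc with its three clamps and posts; origin on its axis, 28 mm above the bench; its x axis points to mark a.

How it is judged:
On the way, in this order (a step that is already met when the one before it is completed fails the run):
1. the two free clamps have been swung open, the seized one stays shut (((value of joint each of clamp_b, clamp_c above 0.6 rad and value of joint clamp_a below 0.2 rad) or (value of joint each of clamp_a, clamp_c above 0.6 rad and value of joint clamp_b below 0.2 rad) or (value of joint each of clamp_a, clamp_b above 0.6 rad and value of joint clamp_c below 0.2 rad))), for 0.1 s.
2. so, and the mark of the clamp that stays shut stands at the pointer, the turntable at rest (((value of joint each of clamp_b, clamp_c above 0.6 rad and value of joint clamp_a below 0.2 rad and horizontal distance between mark_a and index below 0.007 m) or (value of joint each of clamp_a, clamp_c above 0.6 rad and value of joint clamp_b below 0.2 rad and horizontal distance between mark_b and index below 0.007 m) or (value of joint each of clamp_a, clamp_b above 0.6 rad and value of joint clamp_c below 0.2 rad and horizontal distance between mark_c and index below 0.007 m)) and angular speed of stage below 0.03 rad/s), for 0.2 s.
3. the brake lever is thrown fully over (value of joint brake above 0.85 rad), for 0.1 s.
At the end, for the whole second after the job is handed in: The two free clamps stand open by more than 0.6 rad; the seized clamp is still shut (under 0.2 rad) and its mark is within 7 mm of the index point; the turntable is at rest and the brake lever is over beyond 0.85 rad (all of step 2 and value of joint brake above 0.85 rad); the robot touches nothing.
It fails at once if a clamp, post or the disc is forced with over 50 N (contact force between stage and the fingers above 50 N).
It fails at once if a bystander is displaced by more than 30 mm (distance of any of nut, wrench, screwdriver, profile, battery, red_bin, oil from where it was at the start of the episode above 0.03 m).
It fails at once if the jar is tipped over (angle between oil's own z axis and vertical above 0.5 rad).
It also fails if it takes over 64 s, if anything falls off the work surface, if the arm or the gripper's body presses on something with over 40 N, if the wrist force passes 120 N, or if a joint passes its speed limit or range.

## Working session

There is one attempt and no reset: what is moved stays moved. The work goes in short steps, Python scripts to look and compute and a tool call to move; the robot and the scene stay as the last step left them, time stands still between calls to the robot, and variables do not carry over. Pictures are saved under pics/ and viewed, at most 10 in all, crops included, and the job is handed in when it is done.

Besides the shell and the picture viewer there is one more tool, called after "Call:" in YAML: its name, and indented under it one key for each argument. servo_tool: Moves the arm, as the interface text tells. Its arguments: {"type":"object","properties":{"targets":{"type":"array"},"claw":{"type":"number"}},"required":["targets"]}

```bash
mkdir -p pics
python3 - <<'E'
from bench import *
import cv2,numpy as np
for n in ("top","scene"):
    cv2.imwrite(f"pics/{n}0.png",snapshot(n))
    m=camera_model(n);print(n,np.round(m["camera_matrix"],1).tolist(),np.round(m["camera_from_world"],4).tolist(),[k for k in m])
o=get_obs();print(o)
E
```

```text
top [[476.1, 0.0, 275.1], [0.0, 476.1, 204.7], [0.0, 0.0, 1.0]] [[-0.0084, -1.0, -0.0049, 0.0495], [0.9949, -0.0089, 0.1002, -0.5789], [-0.1002, -0.0041, 0.995, -1.1584], [0.0, 0.0, 0.0, 1.0]] ['camera_matrix', 'camera_from_world']
scene [[526.0, 0.0, 279.1], [0.0, 526.0, 206.7], [0.0, 0.0, 1.0]] [[-0.2107, 0.9775, -0.0033, 0.052], [-0.7802, -0.1661, 0.603, 0.4035], [0.5889, 0.1296, 0.7977, -1.6654], [0.0, 0.0, 0.0, 1.0]] ['camera_matrix', 'camera_from_world']
{'time': 0.1, 'joint_positions': array([ 1.00391899e+00,  8.79081759e-02,  1.37207556e+00,  3.49087089e-05,
        1.68359732e+00, -1.03105168e-01]), 'qvel': array([ 0.00022439, -0.00101365, -0.00300767,  0.00057653,  0.00127865,
        0.00106992]), 'joint_torque': array([ 2.31612546e-03, -3.41251624e+01, -3.03302586e+01,  7.19910627e-02,
        3.04011733e-02, -1.07898668e-04]), 'tool_pos': array([0.24577919, 0.4915202 , 0.21842037]), 'ee_rot': array([-3.13961838e+00, -2.39161570e-04,  2.67782415e+00]), 'wrist_force': array([ 0.01440572, -1.25556148, -0.35881154]), 'wrist_torque': array([ 0.01840563,  0.02704655, -0.00669901]), 'finger_force': 0.0, 'width': 0.09430726647499929}
```

View pics/top0.png

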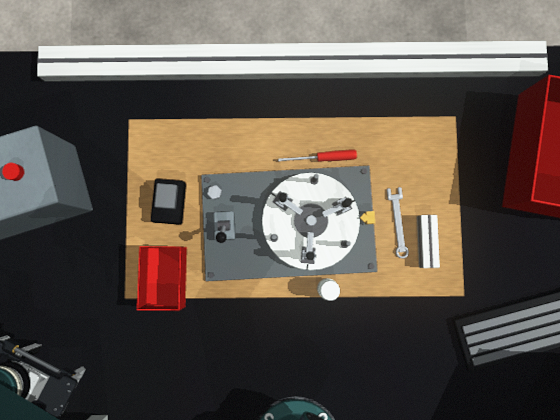

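View pics/scene0.png

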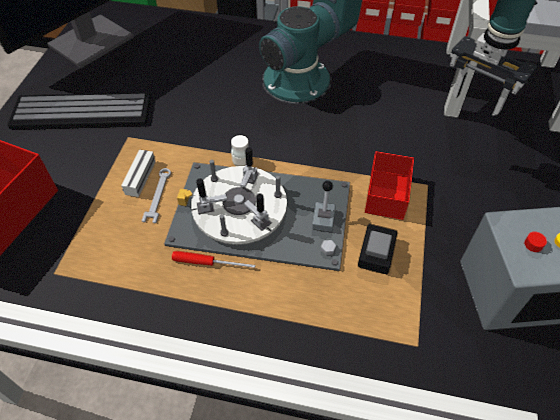

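The top view shows the disc centred near (311,220). The clamps are near (282,198), (348,203) and (309,256), and the posts near (314,179), (345,244) and (274,238). The pointer is at (368,217), the lever knob at (221,237), the nut at (214,192) and the jar at (329,289). The scene view agrees.

```bash
cat > h.py <<'E'
from bench import *
import cv2,numpy as np
def ray(n,uv,z,m=None):
    m=m or camera_model(n);K=m["camera_matrix"];T=m["camera_from_world"];R=T[:3,:3]
    d=np.linalg.inv(K)@[uv[0],uv[1],1];d=R.T@(d*[1,-1,-1]);c=-R.T@T[:3,3]
    return c+d*(z-c[2])/d[2]
def proj(n,p,m=None):
    m=m or camera_model(n);q=m["camera_from_world"]@np.r_[p,1];q=m["camera_matrix"]@(q[:3]*[1,-1,-1]);return q[:2]/q[2]
E
python3 - <<'E'
from h import *
im=cv2.imread("pics/top0.png")
h=cv2.cvtColor(im,cv2.COLOR_BGR2HSV)
roi=np.zeros(im.shape[:2],np.uint8);roi[165:275,250:378]=255
w=cv2.inRange(h,(0,0,185),(179,40,255))&roi
w=cv2.morphologyEx(w,cv2.MORPH_OPEN,np.ones((3,3)))
c=max(cv2.findContours(w,0,1)[0],key=cv2.contourArea);hu=cv2.convexHull(c)
e=cv2.fitEllipse(hu);print(e)
ax=ray("top",e[0],.04);print("axis",ax, "r", [np.linalg.norm(ray("top",p[0],.04)-ax).round(3) for p in hu[::4]])
y=cv2.inRange(h,(18,120,100),(32,255,255));y[:, :360]=0;y[:,378:]=0;y[:205]=0;y[235:]=0
ys,xs=np.nonzero(y);print("brass",xs.min(),xs.max(),ys.min(),ys.max(),xs.mean(),ys.mean(),ray("top",(xs.mean(),ys.mean()),.045), ys[xs<xs.min()+3].mean())
for p in [(314,179),(345,244),(274,238)]:
    q=ray("top",p,.11);d=q-ax;print("post",q.round(3),np.hypot(*d[:2]).round(3),np.degrees(np.arctan2(d[1],d[0])).round(1))
c=cv2.resize(im[160:285,195:385],None,fx=4.2,fy=4.2,interpolation=cv2.INTER_CUBIC);cv2.imwrite("pics/crop0.png",c)
for x in ("h",): print(proj("top",ax),[proj("top",ax+np.r_[np.array([np.cos(a),np.sin(a)])*.1,.07]).round() for a in (0,2,4)])
E
```

```text
((310.01837158203125, 220.5609588623047), (96.0173568725586, 96.28083801269531), 21.650789260864258)
axis [ 0.53833332 -0.04116923  0.04      ] r [np.float64(0.121), np.float64(0.121), np.float64(0.119), np.float64(0.118), np.float64(0.118), np.float64(0.119)]
brass 360 377 205 234 370.3349282296651 217.6937799043062 [ 0.54374448 -0.1887638   0.045     ] 217.5
post [ 0.631 -0.047  0.11 ] 0.093 -3.7
post [ 0.479 -0.116  0.11 ] 0.096 -128.5
post [0.494 0.047 0.11 ] 0.099 116.5
[310.01837158 220.56095886] [array([311., 176.]), array([273., 237.]), array([345., 247.])]
```

View pics/crop0.png

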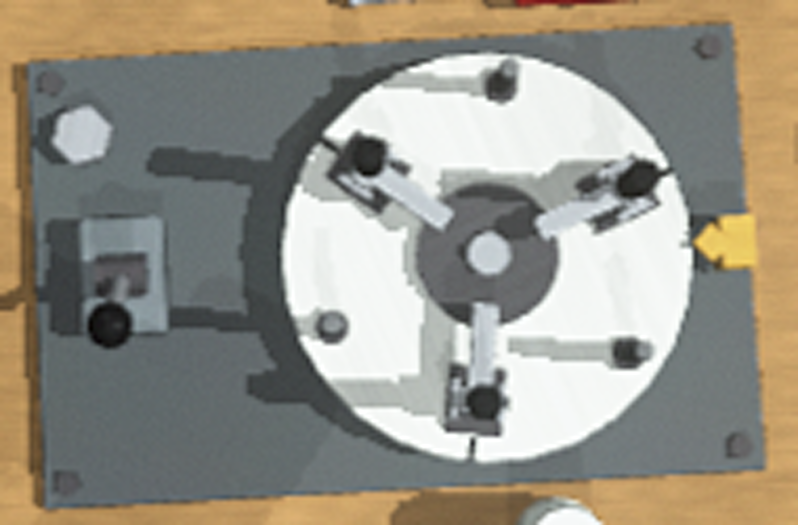

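The crop shows scribed marks at crop pixels (328,145), (668,172) and (472,448). The pointer tip is at (697,242), the lever knob at (110,323) and the post tops at about (503,78), (333,326) and (633,350).

Run:
```python
from h import *
g=lambda u,v:(u/4.2+195-.4,v/4.2+160-.4)
ax=np.array([.5383,-.0412,.04])
def s(n,u,v,z):
    q=ray("top",g(u,v),z);d=q-ax;print(n,q.round(4),"r",np.hypot(*d[:2]).round(4),"ang",np.degrees(np.arctan2(d[1],d[0])).round(1))
for n,u,v,z in [("mark1",328,145,.04),("mark2",668,172,.04),("mark3",472,448,.04),("tip",697,242,.047),("hnd1",370,155,.144),("hnd2",636,180,.144),("hnd3",485,401,.144),("p1",503,72,.11),("p2",333,326,.11),("p3",630,350,.11),("hub",488,253,.045),("brake",110,323,.09),("nut",82,134,.028),("cornTL",30,62,.012),("TR",733,25,.012),("BR",765,467,.012),("BL",45,507,.012)]: s(n,u,v,z)
print(ray("top",(329,284),.08),"jar top")
# brake knob triangulate: scene px (327,186)
for z in (.07,.08,.09,.1,.11): print(z,ray("scene",(327,186),z)[:2].round(4),ray("top",g(110,323),z)[:2].round(4))
```

```text
mark1 [0.6047 0.0502 0.04  ] r 0.113 ang 54.0
mark2 [ 0.5869 -0.1497  0.04  ] r 0.1189 ang -65.9
mark3 [ 0.4267 -0.032   0.04  ] r 0.1119 ang 175.3
tip [ 0.545  -0.1645  0.047 ] r 0.1235 ang -86.9
hnd1 [0.5863 0.0268 0.144 ] r 0.0832 ang 54.8
hnd2 [ 0.5715 -0.1157  0.144 ] r 0.0815 ang -66.0
hnd3 [ 0.4544 -0.0329  0.144 ] r 0.0843 ang 174.4
p1 [ 0.6361 -0.0481  0.11  ] r 0.0981 ang -4.0
p2 [0.4959 0.0476 0.11  ] r 0.0984 ang 115.5
p3 [ 0.4814 -0.1151  0.11  ] r 0.0933 ang -127.6
hub [ 0.5398 -0.0427  0.045 ] r 0.0021 ang -46.6
brake [0.4993 0.1726 0.09  ] r 0.2173 ang 100.3
nut [0.6142 0.197  0.028 ] r 0.25 ang 72.3
cornTL [0.6606 0.2309 0.012 ] r 0.2983 ang 65.8
TR [ 0.6793 -0.1959  0.012 ] r 0.2094 ang -47.7
BR [ 0.4133 -0.2074  0.012 ] r 0.208 ang -126.9
BL [0.3933 0.2201 0.012 ] r 0.2989 ang 119.0
[ 0.38618296 -0.08057686  0.08      ] jar top
0.07 [0.4687 0.1702] [0.5   0.175]
0.08 [0.477  0.1709] [0.4996 0.1738]
0.09 [0.4852 0.1715] [0.4993 0.1726]
0.1 [0.4935 0.1721] [0.4989 0.1714]
0.11 [0.5017 0.1727] [0.4986 0.1702]
```

```bash
cat >> h.py <<'E'
def to(x,y,z,yaw=None):
    o=get_obs();w=o["ee_rot"][2];p=o["tool_pos"];d=np.array([x,y,z])-p
    t=np.array([d@[np.cos(w),np.sin(w),0],d@[np.sin(w),-np.cos(w),0],-d[2]])*100
    tu=0 if yaw is None else -((yaw-np.degrees(w)+180)%360-180)
    print("t%.1f"%o["time"],"pos",p.round(4),"yaw %.1f"%np.degrees(w),"F",o["wrist_force"].round(1),"-> shift cm",t.round(2),"turn %.1f"%tu)
def rad(ang,r): a=np.radians(ang);return .539+r*np.cos(a),-.042+r*np.sin(a)
E
python3 -c "
from h import *
to(*rad(54.3,.052),.215,144.3)"
```

```text
t0.1 pos [0.2458 0.4915 0.2184] yaw 153.4 F [ 0.  -1.3 -0.4] -> shift cm [-50.92 -29.47   0.34] turn 9.1
```

Call:
servo_tool:
  targets:
    - [-5, -2.9, 0, 1]
    - [-10, -5.8, 0, 2]
    - [-15, -8.7, 0, 3]
    - [-20, -11.6, 0, 4]
    - [-25, -14.5, 0, 5]
    - [-30, -17.4, 0, 6]
    - [-35, -20.3, 0, 7]
    - [-40, -23.2, 0, 9.1]
  claw: 255

```text
time: 1.1
tool_pos: [0.5005, 0.1038, 0.2191]
ee_rot: [3.142, -0.001, 2.518]
wrist_force: [0.9, 0.5, -0.6]
width: 0.0174
finger_force: 0.0
```

```bash
python3 -c "
from h import *
to(*rad(54.3,.052),.215,144.3)"
```

```text
t1.1 pos [0.5005 0.1038 0.2191] yaw 144.3 F [ 0.9  0.5 -0.6] -> shift cm [-11.63  -4.38   0.41] turn -0.0
```

Call:
servo_tool:
  targets:
    - [-5.8, -2.2, 0, 0]
    - [-11.3, -4.3, 0, 0]
    - [-11.3, -4.3, 0, 0]
    - [-11.3, -4.3, 0, 0]

```text
time: 1.6
tool_pos: [0.5663, 0.0049, 0.2188]
ee_rot: [-3.141, -0.002, 2.518]
wrist_force: [0.6, 0.0, -0.2]
width: 0.0003
finger_force: 0.0
```

```bash
python3 -c "
from h import *
to(*rad(54.3,.052),.119,144.3)"
```

```text
t1.6 pos [0.5663 0.0049 0.2188] yaw 144.3 F [ 0.6  0.  -0.2] -> shift cm [-0.52 -0.2   9.98] turn -0.0
```

Call:
servo_tool:
  targets:
    - [-0.5, -0.2, 5, 0]
    - [-0.5, -0.2, 9.8, 0]
    - [-0.5, -0.2, 9.8, 0]
    - [-0.5, 0.6, 9.8, 0]
    - [-0.5, 0.9, 9.8, 0]
    - [-0.5, 1.2, 9.8, 0]
    - [-0.5, 1.3, 9.8, 0]
    - [-0.5, 1.3, 9.8, 0]

```text
time: 2.6
tool_pos: [0.5784, 0.0102, 0.1246]
ee_rot: [-3.139, 0.004, 2.518]
wrist_force: [-5.9, -5.1, 6.2]
width: 0.0008
finger_force: 3.9
```

```bash
python3 -c "
from h import *
to(*rad(54.3,.102),.119,144.3)"
```

```text
t2.6 pos [0.5784 0.0102 0.1246] yaw 144.3 F [-5.9 -5.1  6.2] -> shift cm [0.16 3.66 0.56] turn -0.0
```

Call:
servo_tool:
  targets:
    - [0, 0, 0, 0]
    - [0, 0.1, 0, 0]
    - [0, 0.2, 0, 0]
    - [0, 0.2, 0, 0]

```text
time: 3.1
tool_pos: [0.579, 0.0106, 0.1247]
ee_rot: [-3.136, 0.004, 2.518]
wrist_force: [-7.6, -7.7, 7.2]
width: 0.0003
finger_force: 5.5
```

Run:
```python
from h import *
to(*rad(54.3,.102),.119,144.3)
a=cv2.resize(snapshot("scene")[130:260,160:360],None,fx=4,fy=4,interpolation=2);cv2.imwrite("pics/s1.png",a)
```

```text
t3.1 pos [0.579  0.0106 0.1247] yaw 144.2 F [-7.6 -7.7  7.2] -> shift cm [0.18 3.59 0.57] turn -0.1
```

View pics/s1.png

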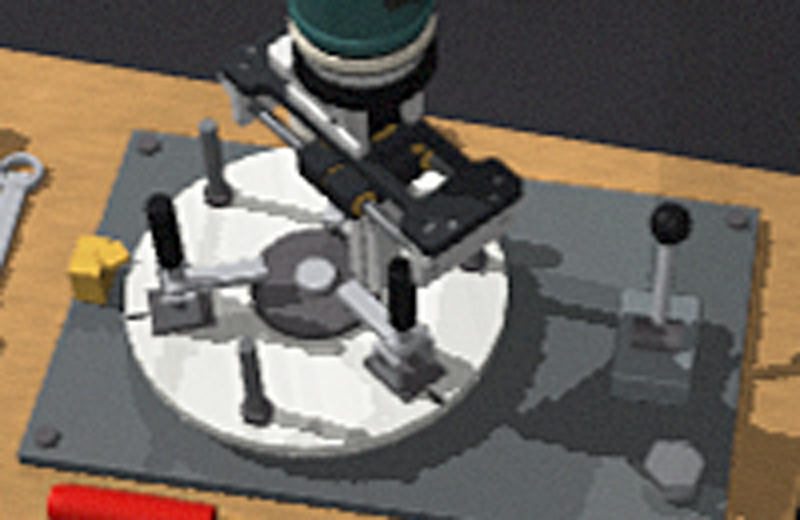

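Call:
servo_tool:
  targets:
    - [0, -0.7, 0, 0]
    - [0, -1.2, 0, 0]
    - [0, -1.2, -5, 0]
    - [0, -1.2, -8, 0]
    - [0, -1.2, -8, 10]
    - [0, -1.2, -8, 20]
    - [0, -1.2, -8, 30]
    - [0, -1.2, -8, 30]

```text
time: 4.15
tool_pos: [0.5728, 0.0045, 0.2017]
ee_rot: [3.141, -0.0, 1.998]
wrist_force: [-0.1, -0.3, 0.0]
width: 0.0004
finger_force: 0.0
```

```bash
python3 -c "
from h import *
to(*rad(-66,.054),.205,114)"
```

```text
t4.2 pos [0.5728 0.0045 0.2017] yaw 114.5 F [-0.1 -0.3  0. ] -> shift cm [-8.23 -5.05 -0.33] turn 0.5
```

Call:
servo_tool:
  targets:
    - [-4.1, -2.5, 0, 0.5]
    - [-8.2, -5, 0, 0.5]
    - [-8.2, -5, 0, 0.5]
    - [-8.2, -5, 4, 0.5]
    - [-8.2, -5, 8.2, 0.5]
    - [-8.2, -5, 8.2, 0.5]
    - [-8.2, -5, 8.2, 0.5]

```text
time: 5.03
tool_pos: [0.5618, -0.0907, 0.1212]
ee_rot: [3.14, 0.001, 1.988]
wrist_force: [0.3, 0.3, 0.8]
width: 0.0004
finger_force: 0.0
```

```bash
python3 -c "
from h import *
to(*rad(-66,.072),.118,114)"
```

```text
t5.0 pos [ 0.5618 -0.0907  0.1212] yaw 113.9 F [0.3 0.3 0.8] -> shift cm [-1.82 -0.1   0.32] turn -0.1
```

Call:
servo_tool:
  targets:
    - [-0.8, -0.1, 0.2, 0]
    - [-1.1, -0.1, 0.2, 0]
    - [-1.4, -0.1, 0.2, 0]
    - [-1.7, -0.1, 0.2, 0]
    - [-2.0, -0.1, 0.2, 0]
    - [-2.3, -0.1, 0.2, 0]

```text
time: 5.78
tool_pos: [0.5697, -0.1125, 0.1181]
ee_rot: [3.14, 0.0, 1.987]
wrist_force: [0.3, 3.3, 4.3]
width: 0.0002
finger_force: 1.9
```

Call:
servo_tool:
  targets:
    - [-0.5, 0, 0, 0]
    - [-1, 0, 0, 0]
    - [-1.5, 0, 0, 0]
    - [-2, 0, 0, 0]
    - [-2.4, 0, 0, 0]
    - [-2.8, 0, 0, 0]
    - [-3.1, 0, 0, 0]
    - [-3.1, 0, 0, 0]

```text
time: 6.78
tool_pos: [0.5819, -0.1416, 0.1176]
ee_rot: [3.142, 0.001, 1.986]
wrist_force: [-0.3, 0.5, 1.0]
width: 0.0004
finger_force: 0.4
```

```bash
python3 -c "
from h import *
to(*rad(-66,.107),.118,114)"
```

```text
t6.8 pos [ 0.5819 -0.1416  0.1176] yaw 113.8 F [-0.3  0.5  1. ] -> shift cm [ 0.15  0.13 -0.04] turn -0.2
```

Call:
servo_tool:
  targets:
    - [1, 0, 0, 0]
    - [2, 0, -1, 0]
    - [3, 0, -5, 0]
    - [4, 0, -8.5, 0]
    - [4, 0, -8.5, 10]
    - [4, 0, -8.5, 20]
    - [4, 0, -8.5, 29.5]
    - [4, 0, -8.5, 29.5]

```text
time: 7.78
tool_pos: [0.5655, -0.1039, 0.2035]
ee_rot: [3.14, 0.0, 1.474]
wrist_force: [0.5, -1.1, 0.3]
width: 0.0005
finger_force: 0.0
```

Run:
```python
from h import *
to(*rad(174.3,.049),.205,84.3)
cv2.imwrite("pics/t1.png",snapshot("top"))
```

```text
t7.8 pos [ 0.5655 -0.1039  0.2035] yaw 84.5 F [ 0.5 -1.1  0.3] -> shift cm [ 5.92 -8.14 -0.15] turn 0.2
```

Call:
servo_tool:
  targets:
    - [3, -4, 0, 0]
    - [5.9, -8, 0, 0]
    - [5.9, -8, 0, 0]
    - [5.9, -8, 4, 0]
    - [5.9, -8, 8.3, 0]
    - [5.9, -8, 8.3, 0]
    - [5.9, -8, 8.3, 0]

```text
time: 8.7
tool_pos: [0.4931, -0.0382, 0.1212]
ee_rot: [3.139, 0.0, 1.472]
wrist_force: [0.4, 0.1, 0.4]
width: 0.0008
finger_force: 0.0
```

Run:
```python
from h import *
to(*rad(174.3,.07),.118,84.3)
```

```text
t8.7 pos [ 0.4931 -0.0382  0.1212] yaw 84.3 F [0.4 0.1 0.4] -> shift cm [ 0.08 -2.39  0.32] turn 0.0
```

Call:
servo_tool:
  targets:
    - [0.1, -1.2, 0.2, 0]
    - [0.1, -1.6, 0.2, 0]
    - [0.1, -2.0, 0.2, 0]
    - [0.1, -2.3, 0.2, 0]
    - [0.1, -2.6, 0.2, 0]
    - [0.1, -2.9, 0.2, 0]

```text
time: 9.45
tool_pos: [0.4631, -0.0339, 0.1179]
ee_rot: [3.141, 0.0, 1.472]
wrist_force: [2.3, -0.3, 3.0]
width: 0.0003
finger_force: 1.4
```

Clamp 3 is free; I'll carry on pushing.

Call:
servo_tool:
  targets:
    - [0, -0.5, 0, 0]
    - [0, -1, 0, 0]
    - [0, -1.4, 0, 0]
    - [0, -1.8, 0, 0]
    - [0, -2.2, 0, 0]
    - [0, -2.5, 0, 0]
    - [0, -2.8, 0, 0]
    - [0, -2.8, 0, 0]

```text
time: 10.45
tool_pos: [0.4346, -0.031, 0.1175]
ee_rot: [-3.141, -0.0, 1.472]
wrist_force: [0.6, -0.6, -0.8]
width: 0.0005
finger_force: 0.5
```

Call:
servo_tool:
  targets:
    - [0, 1, 0, 0]
    - [0, 2, -1, 0]
    - [0, 2.5, -5, 0]
    - [0, 2.5, -9, 0]
    - [0, 2.5, -9, 0]

```text
time: 11.08
tool_pos: [0.4627, -0.034, 0.2118]
ee_rot: [3.134, 0.001, 1.472]
wrist_force: [-0.3, 0.2, -0.1]
width: 0.0004
finger_force: 0.0
```

Run:
```python
from h import *
to(*rad(174.3,.07),.118,84.3)
```

```text
t11.1 pos [ 0.4627 -0.034   0.2118] yaw 84.3 F [-0.3  0.2 -0.1] -> shift cm [-0.04  0.67  9.38] turn 0.0
```

Run:
```python
from h import *
im=snapshot("top");print(get_obs()["time"])
cv2.imwrite("pics/t2.png",cv2.resize(im[160:285,195:385],None,fx=4.2,fy=4.2,interpolation=2))
```

```text
11.125
```

View pics/t2.png

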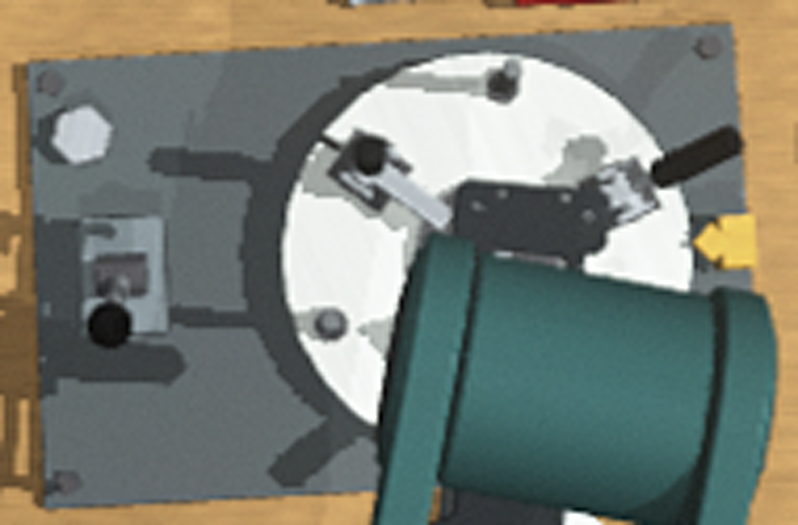

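Run:
```python
from h import *
to(*rad(-5.8,.1),.205,174.2)
```

```text
t11.1 pos [ 0.4613 -0.0338  0.2092] yaw 84.3 F [-0.2  0.5 -0.2] -> shift cm [-0.07 17.81  0.42] turn -89.9
```

Call:
servo_tool:
  targets:
    - [0, 3, 0, -10]
    - [0, 6, 0, -20]
    - [0, 9, 0, -30]
    - [0, 12, 0, -40]
    - [0, 15, 0, -50]
    - [0, 17.7, 0, -60]
    - [0, 17.7, 0, -70]
    - [0, 17.7, 0, -80]
  claw: 190

```text
time: 12.12
tool_pos: [0.6357, -0.051, 0.2043]
ee_rot: [-3.141, -0.005, 2.874]
wrist_force: [0.1, -0.3, 0.3]
width: 0.0239
finger_force: 0.0
```

Call:
servo_tool:
  targets:
    - [0, 0, 0, -10]
    - [0, 0, 0, -10]
    - [0, 0, 0, -10]

```text
time: 12.5
tool_pos: [0.6358, -0.051, 0.2062]
ee_rot: [3.141, -0.002, 3.04]
wrist_force: [0.0, 0.8, 0.5]
width: 0.0239
finger_force: 0.0
```

Run:
```python
from h import *
to(*rad(-5.8,.1),.095,174.2)
```

```text
t12.5 pos [ 0.6358 -0.051   0.2062] yaw 174.2 F [0.  0.8 0.5] -> shift cm [-0.28 -0.08 11.12] turn -0.0
```

Call:
servo_tool:
  targets:
    - [-0.3, -0.1, 4, 0]
    - [-0.3, -0.1, 7.5, 0]
    - [-0.3, -0.1, 8.5, 0]
    - [-0.3, -0.1, 9.3, 0]
    - [-0.3, -0.1, 10.2, 0]
    - [-0.3, -0.1, 11, 0]
    - [-0.3, -0.1, 11, 0]

```text
time: 13.38
tool_pos: [0.6388, -0.0523, 0.0971]
ee_rot: [3.141, -0.001, 3.042]
wrist_force: [-0.1, 0.2, 0.7]
width: 0.0242
finger_force: 0.0
```

```bash
cat >> h.py <<'E'
def arc(phi0,angs,r=.1,off=180):
    # rows to follow the circle: tool x radial, yaw = phi+off
    o=get_obs();w=o["ee_rot"][2];p=o["tool_pos"];print("t%.1f"%o["time"],p.round(4),"yaw %.1f"%np.degrees(w),"F",o["wrist_force"].round(1),"r %.4f phi %.1f"%(np.hypot(p[0]-.539,p[1]+.042),np.degrees(np.arctan2(p[1]+.042,p[0]-.539))))
    for a in angs:
        x,y=rad(a,r);d=np.array([x,y])-p[:2]
        tu=-((a+off-np.degrees(w)+180)%360-180)
        print([round(100*(d@[np.cos(w),np.sin(w)]),1),round(100*(d@[np.sin(w),-np.cos(w)]),1),0,round(tu,1)])
E
python3 - <<'E'
from h import *
arc(0,-5.8-np.array([2,6,12,18,24,30,36,42]))
E
```

```text
t13.4 [ 0.6388 -0.0523  0.0971] yaw 174.3 F [-0.1  0.2  0.7] r 0.1003 phi -5.9
[np.float64(0.0), np.float64(-0.3), 0, np.float64(2.1)]
[np.float64(0.1), np.float64(-1.0), 0, np.float64(6.1)]
[np.float64(0.3), np.float64(-2.1), 0, np.float64(12.1)]
[np.float64(0.5), np.float64(-3.1), 0, np.float64(18.1)]
[np.float64(0.9), np.float64(-4.0), 0, np.float64(24.1)]
[np.float64(1.4), np.float64(-5.0), 0, np.float64(30.1)]
[np.float64(2.0), np.float64(-5.9), 0, np.float64(36.1)]
[np.float64(2.6), np.float64(-6.7), 0, np.float64(42.1)]
```

Call:
servo_tool:
  targets:
    - [0, -0.3, 0, 2]
    - [0.1, -1, 0, 6]
    - [0.3, -2.1, 0, 12]
    - [0.5, -3.1, 0, 18]
    - [0.9, -4, 0, 24]
    - [1.4, -5, 0, 30]
    - [2, -5.9, 0, 36]
    - [2.6, -6.7, 0, 42]

```text
time: 14.38
tool_pos: [0.6069, -0.1166, 0.0981]
ee_rot: [3.14, 0.001, 2.305]
wrist_force: [0.9, 2.2, -0.2]
width: 0.0241
finger_force: 0.7
```

Run:
```python
from h import *
arc(0,-47.8-np.array([6,12,18,24,30,36,42,46]))
```

```text
t14.4 [ 0.6069 -0.1166  0.0981] yaw 132.1 F [ 0.9  2.2 -0.2] r 0.1008 phi -47.7
[np.float64(0.1), np.float64(-1.1), 0, np.float64(5.9)]
[np.float64(0.3), np.float64(-2.1), 0, np.float64(11.9)]
[np.float64(0.6), np.float64(-3.1), 0, np.float64(17.9)]
[np.float64(0.9), np.float64(-4.1), 0, np.float64(23.9)]
[np.float64(1.4), np.float64(-5.0), 0, np.float64(29.9)]
[np.float64(2.0), np.float64(-5.9), 0, np.float64(35.9)]
[np.float64(2.6), np.float64(-6.7), 0, np.float64(41.9)]
[np.float64(3.1), np.float64(-7.2), 0, np.float64(45.9)]
```

Call:
servo_tool:
  targets:
    - [0.1, -1.1, 0, 6]
    - [0.3, -2.1, 0, 12]
    - [0.6, -3.1, 0, 18]
    - [0.9, -4.1, 0, 24]
    - [1.4, -5, 0, 30]
    - [2, -5.9, 0, 36]
    - [2.6, -6.7, 0, 42]
    - [3.1, -7.2, 0, 46]

```text
time: 15.38
tool_pos: [0.5328, -0.1424, 0.0983]
ee_rot: [3.139, 0.0, 1.503]
wrist_force: [1.8, 0.0, -0.1]
width: 0.0239
finger_force: 0.8
```

Run:
```python
from h import *
arc(0,-93.8-np.array([6,12,18,24,30,36,41,45]))
```

```text
t15.4 [ 0.5328 -0.1424  0.0983] yaw 86.1 F [ 1.8  0.  -0.1] r 0.1006 phi -93.5
[np.float64(0.1), np.float64(-1.1), 0, np.float64(5.9)]
[np.float64(0.3), np.float64(-2.1), 0, np.float64(11.9)]
[np.float64(0.5), np.float64(-3.1), 0, np.float64(17.9)]
[np.float64(0.9), np.float64(-4.1), 0, np.float64(23.9)]
[np.float64(1.4), np.float64(-5.0), 0, np.float64(29.9)]
[np.float64(2.0), np.float64(-5.9), 0, np.float64(35.9)]
[np.float64(2.5), np.float64(-6.6), 0, np.float64(40.9)]
[np.float64(3.0), np.float64(-7.1), 0, np.float64(44.9)]
```

Call:
servo_tool:
  targets:
    - [0.1, -1.1, 0, 6]
    - [0.3, -2.1, 0, 12]
    - [0.5, -3.1, 0, 18]
    - [0.9, -4.1, 0, 24]
    - [1.4, -5, 0, 30]
    - [2, -5.9, 0, 36]
    - [2.5, -6.6, 0, 41]
    - [3, -7.1, 0, 45]

```text
time: 16.38
tool_pos: [0.4639, -0.1082, 0.0985]
ee_rot: [3.139, -0.001, 0.717]
wrist_force: [0.6, -1.5, -0.5]
width: 0.0238
finger_force: 0.7
```

Run:
```python
from h import *
arc(0,-138.7-np.array([3,6,8,9.5,10.7,11.7,11.7]))
```

```text
t16.4 [ 0.4639 -0.1082  0.0985] yaw 41.1 F [ 0.6 -1.5 -0.5] r 0.1001 phi -138.6
[np.float64(0.0), np.float64(-0.5), 0, np.float64(2.8)]
[np.float64(0.1), np.float64(-1.1), 0, np.float64(5.8)]
[np.float64(0.1), np.float64(-1.4), 0, np.float64(7.8)]
[np.float64(0.1), np.float64(-1.7), 0, np.float64(9.3)]
[np.float64(0.2), np.float64(-1.9), 0, np.float64(10.5)]
[np.float64(0.2), np.float64(-2.0), 0, np.float64(11.5)]
[np.float64(0.2), np.float64(-2.0), 0, np.float64(11.5)]
```

Call:
servo_tool:
  targets:
    - [0, -0.5, 0, 3]
    - [0.1, -0.9, 0, 5.5]
    - [0.1, -1.2, 0, 7]
    - [0.1, -1.4, 0, 8.5]
    - [0.1, -1.6, 0, 9.3]
    - [0.2, -1.8, 0, 10]
    - [0.2, -1.8, 0, 10]

```text
time: 17.25
tool_pos: [0.4528, -0.0923, 0.0972]
ee_rot: [-3.141, 0.0, 0.547]
wrist_force: [-0.5, 0.3, 0.2]
width: 0.0239
finger_force: 0.1
```

Run:
```python
from h import *
arc(0,[-150.4])
im=snapshot("top")
cv2.imwrite("pics/t3.png",cv2.resize(im[160:285,195:385],None,fx=4.2,fy=4.2,interpolation=2))
```

```text
t17.2 [ 0.4528 -0.0923  0.0972] yaw 31.3 F [-0.5  0.3  0.2] r 0.0998 phi -149.7
[np.float64(-0.0), np.float64(-0.1), 0, np.float64(1.7)]
```

View pics/t3.png

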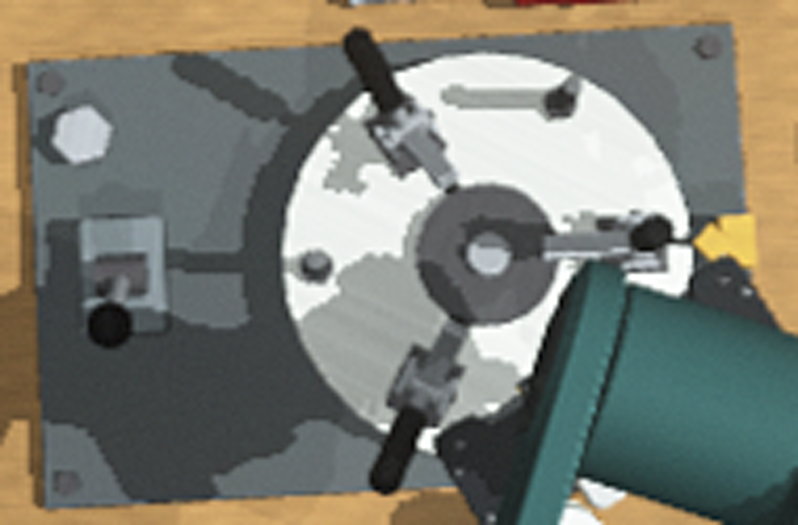

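The picture shows both free clamps open and the seized one upright. The mark is at crop (683,241), right against the pointer tip at (697,242).

Run:
```python
from h import *
g=lambda u,v:(u/4.2+195-.4,v/4.2+160-.4)
for n,u,v,z in [("mark",683,241,.04),("tip",697,242,.047),("postA",563,92,.11),("postB",317,265,.11)]:
    q=ray("top",g(u,v),z);d=q-[.539,-.042,0];print(n,q.round(4),np.hypot(*d[:2]).round(4),np.degrees(np.arctan2(d[1],d[0])).round(1))
print("index",rad(-87.3,.115))
to(.539,-.042,.21,31)
```

```text
mark [ 0.5461 -0.1575  0.04  ] 0.1157 -86.5
tip [ 0.545  -0.1645  0.047 ] 0.1226 -87.2
postA [ 0.6246 -0.0812  0.11  ] 0.0942 -24.6
postB [0.5295 0.0562 0.11  ] 0.0986 95.5
index (np.float64(0.5444172418316089), np.float64(-0.15687233562062655))
t17.3 pos [ 0.4528 -0.0923  0.0971] yaw 31.3 F [-0.2 -0.6  0.2] -> shift cm [  9.98   0.19 -11.29] turn 0.3
```

Call:
servo_tool:
  targets:
    - [0, 0.2, 0, 0]
    - [0, 0.3, 0, 0]
    - [0, 0.3, -2, 0]
    - [0, 0.3, -5, 0]
    - [0, 0.3, -10, 0]
    - [0, 0.3, -12, 0]
    - [0, 0.3, -12, 0]

```text
time: 18.18
tool_pos: [0.4557, -0.0957, 0.2194]
ee_rot: [3.138, -0.003, 0.547]
wrist_force: [-0.0, 0.0, 0.0]
width: 0.0237
finger_force: 0.0
```

Run:
```python
from h import *
to(.445,.172,.2,2.7)
im=snapshot("top");cv2.imwrite("pics/t4.png",im)
```

```text
t18.2 pos [ 0.4557 -0.0957  0.2194] yaw 31.3 F [-0.  0.  0.] -> shift cm [ 13.   -23.42   1.94] turn 28.6
```

Call:
servo_tool:
  targets:
    - [2.2, -3.9, 0, 5]
    - [4.4, -7.8, 0, 10]
    - [6.6, -11.7, 0, 15]
    - [8.7, -15.6, 0, 20]
    - [10.8, -19.5, 0, 25]
    - [13, -23.4, 0, 28.6]
    - [13, -23.4, 0, 28.6]
    - [13, -23.4, 0, 28.6]
  claw: 255

```text
time: 19.23
tool_pos: [0.4434, 0.1716, 0.2159]
ee_rot: [3.14, 0.003, 0.048]
wrist_force: [-0.5, -0.2, -0.6]
width: 0.0002
finger_force: 0.0
```

Run:
```python
from h import *
to(.455,.172,.1,2.7)
im=snapshot("top")
cv2.imwrite("pics/t5.png",cv2.resize(im[160:285,195:385],None,fx=4.2,fy=4.2,interpolation=2))
```

```text
t19.2 pos [0.4434 0.1716 0.2159] yaw 2.8 F [-0.5 -0.2 -0.6] -> shift cm [ 1.16  0.02 11.59] turn 0.1
```

View pics/t5.png

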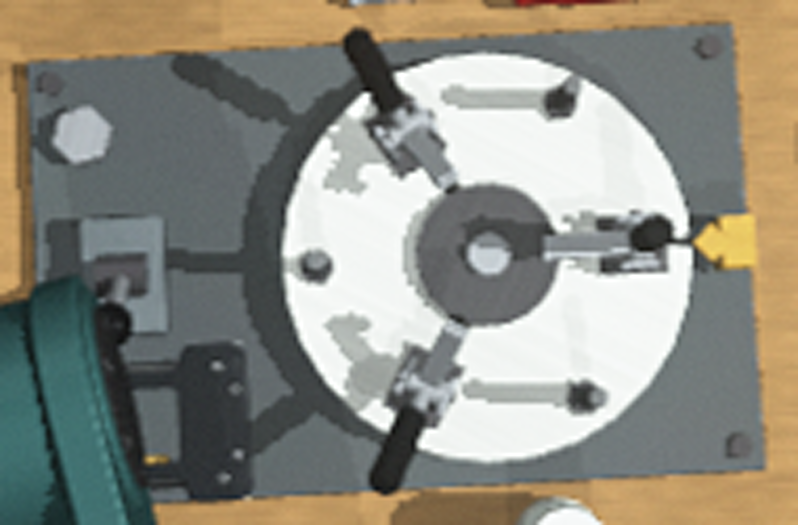

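The mark is still at the pointer and both clamps are open. Next I'll throw the brake.

Call:
servo_tool:
  targets:
    - [0, 0, 5, 0]
    - [0, 0, 10, 0]
    - [0, 0, 11.7, 0]
    - [0, 0, 11.7, 0]
    - [1, 0, 11.7, 0]
    - [2, 0, 11.7, 0]
    - [3, 0, 11.7, 0]
    - [4, 0, 11.7, 0]

```text
time: 20.27
tool_pos: [0.4847, 0.1743, 0.101]
ee_rot: [-3.141, 0.0, 0.048]
wrist_force: [-1.7, 0.9, 1.5]
width: 0.0
finger_force: 0.8
```

Call:
servo_tool:
  targets:
    - [0.7, 0, 0, 0]
    - [1.4, 0, 0, 0]
    - [2.1, 0, 0, 0]
    - [2.8, 0, 0, 0]
    - [3.5, 0, 0, 0]
    - [4.2, 0, 0, 0]

```text
time: 21.02
tool_pos: [0.5263, 0.1761, 0.1003]
ee_rot: [3.142, 0.0, 0.048]
wrist_force: [-0.4, 0.1, -0.7]
width: 0.0006
finger_force: 0.4
```

Call:
servo_tool:
  targets:
    - [0.4, 0, 0, 0]
    - [0.8, 0, 0, 0]
    - [1.2, 0, 0, 0]
    - [1.5, 0, 0, 0]
    - [1.5, 0, 0, 0]

```text
time: 21.65
tool_pos: [0.5413, 0.1769, 0.1006]
ee_rot: [-3.141, -0.001, 0.048]
wrist_force: [0.4, 0.7, 0.4]
width: 0.0005
finger_force: 0.2
```

Call:
servo_tool:
  targets:
    - [0.3, 0, 0, 0]
    - [0.6, 0, 0, 0]
    - [0.9, 0, 0, 0]
    - [1.1, 0, 0, 0]
    - [1.1, 0, 0, 0]

```text
time: 22.28
tool_pos: [0.5451, 0.1769, 0.0998]
ee_rot: [3.14, 0.017, 0.048]
wrist_force: [-17.9, -1.7, 9.1]
width: 0.0004
finger_force: 9.4
```

Run:
```python
from h import *
to(.455,.172,.1,2.7)
im=snapshot("scene")
cv2.imwrite("pics/s2.png",cv2.resize(im[130:260,160:360],None,fx=4,fy=4,interpolation=2))
```

```text
t22.3 pos [0.5451 0.1769 0.0998] yaw 2.8 F [-17.9  -1.7   9.1] -> shift cm [-9.02  0.06 -0.02] turn 0.1
```

View pics/s2.png

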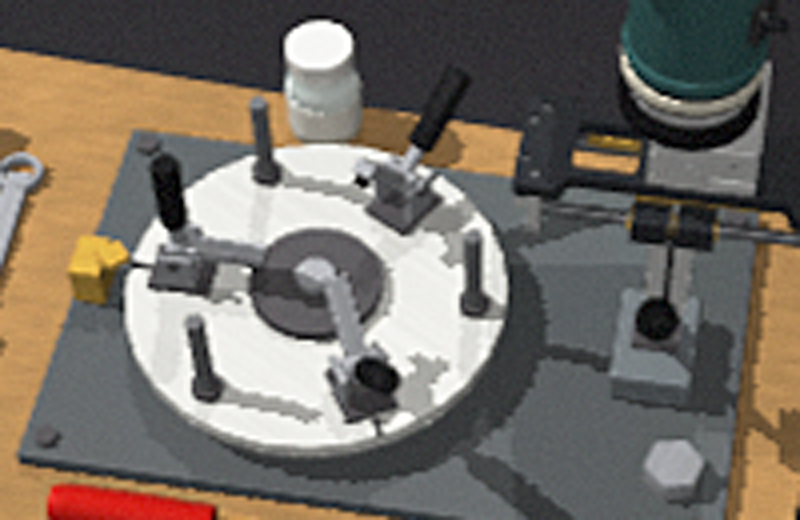

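The lever is hard over against its stop, with the knob at crop (657,315), and the mark is at the pointer. I'll back off and check.

Call:
servo_tool:
  targets:
    - [-1, 0, 0, 0]
    - [-3, 0, 0, 0]
    - [-5, 0, 0, 0]
    - [-8, 0, -2, 0]
    - [-9, 0, -6, 0]
    - [-9, 0, -11, 0]
    - [-9, 0, -11, 0]
    - [-9, 0, -11, 0]

```text
time: 23.32
tool_pos: [0.4623, 0.173, 0.2103]
ee_rot: [-3.141, -0.001, 0.047]
wrist_force: [0.7, -0.4, -0.9]
width: 0.0007
finger_force: 0.0
```

Run:
```python
from h import *
to(.455,.172,.1,2.7)
im=snapshot("top")
cv2.imwrite("pics/t6.png",cv2.resize(im[160:285,195:385],None,fx=4.2,fy=4.2,interpolation=2))
```

```text
t23.3 pos [0.4623 0.173  0.2103] yaw 2.7 F [ 0.7 -0.4 -0.9] -> shift cm [-0.73  0.07 11.03] turn 0.0
```

View pics/t6.png

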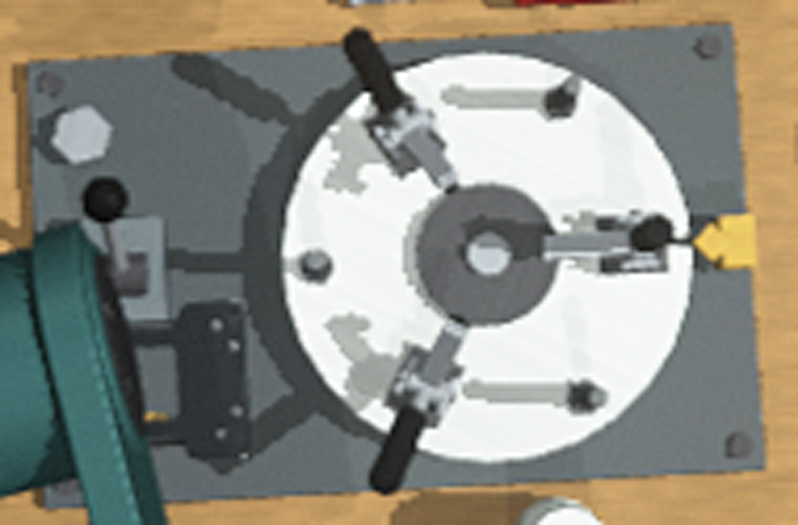

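The lever knob is now at crop (105,200), fully over. The mark is at (683,241) against the pointer, and the nut has not moved.

```bash
python3 -c "
from bench import *
print(close_job())"
```

```text
the job is handed in; nothing more can be done
None
```

The job is handed in (no verdict came back): the two free clamps are open, the seized clamp is shut with its mark within about 2 mm of the pointer, the brake is against its stop, and no bystander was touched.

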